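Close the split casting mould with its draw latch

ROBOT

A 6-joint arm with a two-finger parallel gripper is mounted at the origin on a cart in front of the work surface, level with it; the furniture and walls round the work are solid. World frame = base frame: x ahead of the robot, y to its left, z up, the work surface at z = 0. Lengths are in mm, angles in rad, forces in N, time in s.
With the tool pointing down it reaches from about 275 to 975 mm from the base axis. Payload 8.4 kg.
Tool frame: the origin (TCP) lies at the very end of the fingers, on their centre line; the grasp point (between the pads) lies 19 mm behind it; z points along the fingers, x is the direction in which the jaws open and shut, and the axes are right-handed (so a half turn about z gives the same grasp; the last joint's range is limited). The gripper opens to 92 mm and grips with 3 to 60 N. Pads are 20 mm wide; open, the fingers measure 128 mm over their backs; the gripper's body (75 mm by 189 mm) begins 69 mm behind the grasp point.
Start: joints at [1.3, 0.353, 1.633, -0, 1.155, -0.002], TCP at [165.983, 602.559, 214.583] pointing down, gripper open.
Joint ranges: [-2.63, 2.63], [-0.92, 2.1], [0.06, 2.66], [-1.3, 4.44], [0, 2.69], [-3.02, 3.02]. Speed limits (rad/s): [2.22, 2.22, 2.79, 3.14, 3.14, 3.14].

INTERFACE

Orientations are given as [roll, pitch, yaw] about the fixed x, y, z axes, in that order (R = Rz(yaw) Ry(pitch) Rx(roll)).
In Python, from rig import manip, vision, finder gives the robot as it stands.
- The arm moves only by the tool apply_moves, never from a script. Its argument "deltas" is a list of rows, each an object of numbers: "x", "y", "z": the shift along the world's x, y, z in mm; "ax", "ay", "az": the turn, a rotation vector about the world's x, y, z in rad. In form: [{"x": .., "y": .., "z": .., "ax": .., "ay": .., "az": ..}, ...]. A call has 1 to 12 rows; each row shifts and turns the commanded pose from where the row before left it; what a row does not reach is not made up. A row lasts 1/8 s, in which the tool goes at most 62.5 mm and 10.7 degrees, less where a joint would pass 70% of its speed; a pose out of reach is approached as far as the arm can. A call is refused whole if a number of a shift passes 62.5 or a number of a turn 0.188, either way. A call with a gripper value outside its range is refused whole. "gripper" is the finger opening in mm, from 0 to 91.9, set as the call begins (left out, the last holds). The fingers move at their own pace and stop on an object; "force" is the grip in N (left out, the last holds). Time passes only in rows, so rows that do not move let the fingers close. It gives the time, the measured TCP pose, the force and the opening at its end, in the units of the state.
- manip.sense(): the state, without advancing time (a new reading comes with each control period).
- vision.capture(name): name is "side" or "top"; returns the picture (420x560x3 uint8, red, green, blue); there is no depth.
- vision.get_calibration(name): a dict with "fx", "fy", "cx", "cy" (pixels), "R" (3x3) and "t" (3): a world point X has camera coordinates R X + t. Camera axes: x right, y down, z forward; pixel columns grow to the right and rows downward; lengths in mm; the calibration is good to about 2 mm. A picture is of the moment at which its call begins. get_calibration takes no time and is no camera call.
- manip.close_job(): hands the job in, once; it reports no verdict.
Trained networks look in the newest picture that a camera, given by its name, has taken for a name from the list of things; names that differ only in an ending like _2 or _b are one class to them, and where a whole thing is asked for, a point or a joint stands for the part that bears it (a point fixed in the world has none). Each returns a list of dicts, best first, with "confidence" (0 to 1); they miss things now and then, are a little off and sometimes report something else, mostly with a low value. They report only what shows in the picture. A call takes as long as a camera call.
- finder.find_in(camera, thing): "bbox" ([left, top, right, bottom] in pixels, round what is visible of it).
- finder.landmark_of(camera, thing): "pixel" ([row, column] in pixels: a listed point, or the origin of a listed thing).
The state is a dict: "time": time; "q": joint angles; "qvel": joint speeds; "joint_efforts": joint torques, N m; "ee_pos": TCP position; "eef_rot": TCP orientation; "force": force on the tool from outside, world axes, zero at the start; "ft_torque": the same for the moment, N m; "width": finger opening in mm.
Only numpy, scipy, OpenCV 4.12 (cv2) and the standard library are available. Lean on these libraries where they do the work, as an engineer would, in place of code of your own. Each camera call takes 0.05 s, during which the arm holds its last target. There are 200 camera calls.

TASK

Shut the grey-green two-part casting mould: slide the loose half in until it bears firmly on the rubber seal, hang the latch's steel loop on the keeper hook and draw it back against the nose, then press the lever right down over centre so that it stays shut by itself. Work by feel: do not ram the half, force the loop down on top of the hook or bend the lever, and leave the wax tin, the cup and the sanding block alone.

Things in the scene. Friction and masses are not known exactly. Their poses are not given: they have to be found in the camera images.
- mould: Pale wooden board 200 x 256 x 18 mm on the bench, fixed, carrying a two-part grey-green mould for casting two handles. Origin: centre of the board's underside; +y: the way the loose half slides open, x along the parting line, z up. The fixed half (160 x 70 mm, y -115 to -45, top 78 mm above the bench) carries the latch; steel rods at x = +-69 guide the loose half, held in end posts at y = 104, 62 mm tall
- sliding_half (a joint): Gap in m between the parting faces, 0 to 0.08. The loose half (160 x 55 mm, top 78 mm up) slides along the mould's y with 5 N of friction and stays where left. A black rubber seal stands out of the fixed half's face and yields 1 mm per 15 N; push the half till it bears on it by over 2.5 N, at a gap of 5 to 9.5 mm (differs each time, not given). The shut latch holds the gap near 4 mm
- back_face (a point): Centre line of the loose half's outer face, 55 mm above the bench, the face looking along the mould's +y: where to push the half in, along the mould's -y
- keeper (a point): Keeper hook on top of the loose half: steel nose 18 mm wide (x), 4 mm thick, top 97 mm above the bench, with a lip on top that overhangs 2.5 mm to the mould's +y, underside 94 mm up; its foot, 27 mm wide, is 84 mm up. The point is on the nose's +y face, 89.5 mm up. The loop bar must lie on this +y side, under the lip; its axes are the mould's
- lever (a joint): Latch lever on top of the fixed half, rad: 0 shut (flat, pointing along the mould's -y), 1.57 upright, 1.70 fully open against its stop. Pressed U of steel 26 mm wide, 60 mm long. Stays where it is left. Hooked, it takes 2 to 10 N at the tip to press down, passes dead centre near 0.25 rad, then snaps to 0 by itself
- lever_pivot (a point): Axis of the lever, in its middle, 94 mm above the bench, 64 mm from the mould's origin towards its -y; parallel to the mould's x
- lever_tip (a point): Finger lip at the lever's free end, in the middle of its width, 55 mm from the pivot. At joint value q it stands from the pivot by about 55 mm x cos q to the mould's -y and 55 mm x sin q up; its outer face runs 7 mm off the pivot's axis, so shut it lies 101 mm above the bench. Push on the side away from the fixed half, over and down
- loop (a joint): Angle of the steel loop against the lever, rad. The loop's elevation above the mould's +y is loop minus lever; it stays where it is left (slight friction). The loop turns on pins 12 mm from the lever's pivot, which stand straight above the pivot when the lever is fully open. As the lever goes down the loop lifts with it unless its bar already bears on the keeper's nose, under the lip
- loop_bar (a point): Middle of the loop's cross bar, a 5 mm round rod along x, 60 mm from the loop's pins, between two flat steel straps 7 mm high. The loop is 37.5 mm wide outside, 27 mm inside, so it can be gripped across its straps from above. With the lever against its open stop the bar reaches only 1.5 to 6 mm past the keeper's lip once the half bears on the seal, and lands on the hook if the half stands too far out
- wax_tin: Bystander: round flat wax tin, 71 mm across, 24 mm high, beside the fixed half; origin at the centre of its underside
- mixing_cup: Bystander: brown cup, 70 mm across, 62 mm high, behind the board; origin at the centre of its underside
- sanding_block: Bystander: brown sanding block, 59 x 99 x 33 mm, lying behind the board; origin at the centre of its underside

How it is judged:
By the outcome, as a careful person would: the job done as asked, in the order asked, and still so for the second after the job is handed in, with the robot touching nothing.
It also fails if it takes over 69 s, if anything falls off the work surface, if the arm or the gripper's body presses on something with over 40 N, if the wrist force passes 120 N, or if a joint passes its speed limit or range.

## Working session

There is one attempt and no reset: what is moved stays moved. The work goes in short steps, Python scripts to look and compute and a tool call to move; the robot and the scene stay as the last step left them, time stands still between calls to the robot, and variables do not carry over. Pictures are saved under pics/ and viewed, on a budget of 10 in all, crops included, one or two more only if the job needs it, and the job is handed in when it is done.

Besides the shell and the picture viewer there is one more tool, called after ">>>" as name([rows], argument=value, ...), one row to a line, values as JSON. apply_moves: Moves the arm, as the interface text tells. Its arguments: {"type":"object","properties":{"deltas":{"type":"array","items":{"type":"object","properties":{"x":{"type":"number"},"y":{"type":"number"},"z":{"type":"number"},"ax":{"type":"number"},"ay":{"type":"number"},"az":{"type":"number"}}}},"gripper":{"type":"number"},"force":{"type":"number"}},"required":["deltas"]}

```bash
mkdir -p pics; cat > h.py <<'E'
import numpy as np, cv2
from rig import manip, vision, finder
def ray(cam,px):
    c=vision.get_calibration(cam);R=np.array(c["R"]);t=np.array(c["t"])
    d=R.T@np.array([(px[1]-c["cx"])/c["fx"],(px[0]-c["cy"])/c["fy"],1]);return -R.T@t,d/np.linalg.norm(d)
def atz(cam,px,z):
    o,d=ray(cam,px);return o+d*(z-o[2])/d[2]
def tri(pa,pb):
    (o1,d1),(o2,d2)=ray("side",pa),ray("top",pb)
    s=np.linalg.lstsq(np.c_[d1,-d2],o2-o1,rcond=None)[0];a,b=o1+s[0]*d1,o2+s[1]*d2
    return (a+b)/2,np.linalg.norm(a-b)
def snap(cam,name):
    im=vision.capture(cam);cv2.imwrite(f"pics/{name}.png",im[:,:,::-1]);return im
def proj(cam,X):
    c=vision.get_calibration(cam);p=np.array(c["R"])@np.array(X,float)+np.array(c["t"])
    return p[1]/p[2]*c["fy"]+c["cy"],p[0]/p[2]*c["fx"]+c["cx"]
E
python3 - <<'E'
from h import *
np.set_printoptions(precision=1,suppress=True)
a=snap("top","top0");b=snap("side","side0")
Z=dict(mould=0,back_face=55,keeper=89.5,lever_pivot=94,lever_tip=None,loop_bar=None,wax_tin=0,mixing_cup=0,sanding_block=0)
for k,z in Z.items():
    P={}
    for c in("top","side"):
        r=finder.landmark_of(c,k)
        if r: P[c]=r[0]["pixel"];print(k,c,np.array(P[c]),round(r[0]["confidence"],2), atz(c,P[c],z) if z is not None else "")
    if len(P)==2: print("  tri",*tri(P["side"],P["top"]))
s=manip.sense();print(s["time"],s["eef_rot"],s["force"])
E
```

```text
mould top [259.6 227.2] 0.61 [538.3 100.6   0. ]
mould side [279.3 331.6] 0.74 [528.4 102.7   0. ]
  tri [533.3 101.4  -0. ] 10.113733850417107
back_face top [259.  201.3] 0.98 [539.6 147.2  55. ]
back_face side [277.1 329.2] 0.75 [537.5 156.   55. ]
  tri [538.6 148.4  48.4] 3.4134526750187555
keeper top [256.8 211.2] 0.56 [538.  122.7  89.5]
keeper side [251.  328.1] 0.67 [539.3 120.3  89.5]
  tri [538.6 122.4  91.1] 1.6636045358421687
lever_pivot top [262.6 253.3] 0.78 [517.6  42.6  94. ]
lever_pivot side [227.2 342.1] 0.92 [508.3  49.7  94. ]
  tri [512.8  43.5  90.4] 10.241385376943203
lever_tip top [260.2 246. ] 0.58 
lever_tip side [273.8 262.8] 0.44 
  tri [604.7  64.3 -27.6] 138.1539553686809
loop_bar top [257.6 223.9] 0.73 
loop_bar side [230.6 333. ] 0.69 
  tri [530.3  95.4 119.9] 0.5565250281074314
wax_tin top [280.  310.4] 0.96 [476.6 -69.7   0. ]
wax_tin side [231.3 348. ] 0.6 [482.9 -60.4   0. ]
  tri [479.3 -70.7  -8.2] 4.781250597864212
mixing_cup top [193.8 298.8] 0.79 [664.2 -67.6   0. ]
mixing_cup side [231.4 271.3] 0.73 [661.4 -57.6   0. ]
  tri [664.  -67.9  -7.3] 3.6629570816460895
sanding_block top [198.4 226.2] 0.73 [671.2  91.1   0. ]
sanding_block side [273.6 262.2] 0.8 [672.3  88.1   0. ]
  tri [671.4  90.8   2.3] 1.288111664291543
1.0 [ 3.1 -0.   1.3] [ 0.1  0.2 -0.2]
```

View pics/top0.png

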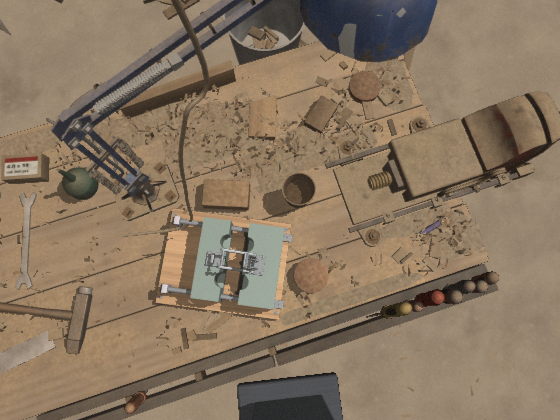

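View pics/side0.png

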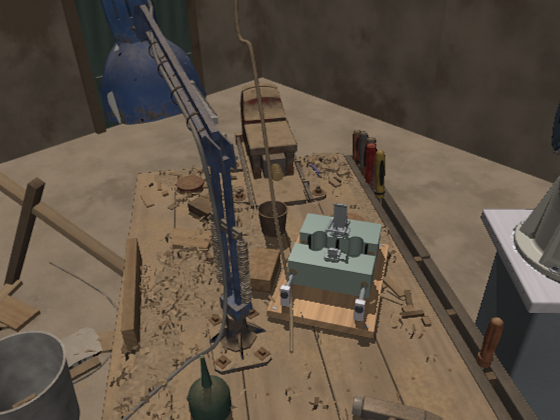

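```bash
python3 - <<'E'
from h import *
a=cv2.imread("pics/top0.png")[200:330,145:305];b=cv2.imread("pics/side0.png")[195:335,260:400]
f=lambda i:cv2.resize(i,(800,int(i.shape[0]*800/i.shape[1])),interpolation=cv2.INTER_CUBIC)
cv2.imwrite("pics/ct.png",cv2.resize(a,None,fx=5,fy=4.6,interpolation=cv2.INTER_CUBIC) if 0 else cv2.resize(a,None,fx=4.6,fy=4.6,interpolation=cv2.INTER_CUBIC))
cv2.imwrite("pics/cs.png",cv2.resize(b,None,fx=4.2,fy=4.2,interpolation=cv2.INTER_CUBIC))
for c in("top","side"):
  k=vision.get_calibration(c);print(c,ray(c,(210,280)),k["fx"])
s=manip.sense();print(proj("top",s["ee_pos"]),proj("side",s["ee_pos"]))
E
```

```text
top (array([ 436.57656405,    8.20044523, 1003.09073708]), array([ 0.19190485, -0.03024846, -0.98094728])) 471.26855897585045
side (array([588.94718665, 843.2794511 , 686.6268629 ]), array([ 0.04624876, -0.82051626, -0.56974917])) 484.8271433653681
(np.float64(531.002391011054), np.float64(-99.4445446530766)) (np.float64(486.3176904968169), np.float64(763.1393704403638))
```

View pics/ct.png

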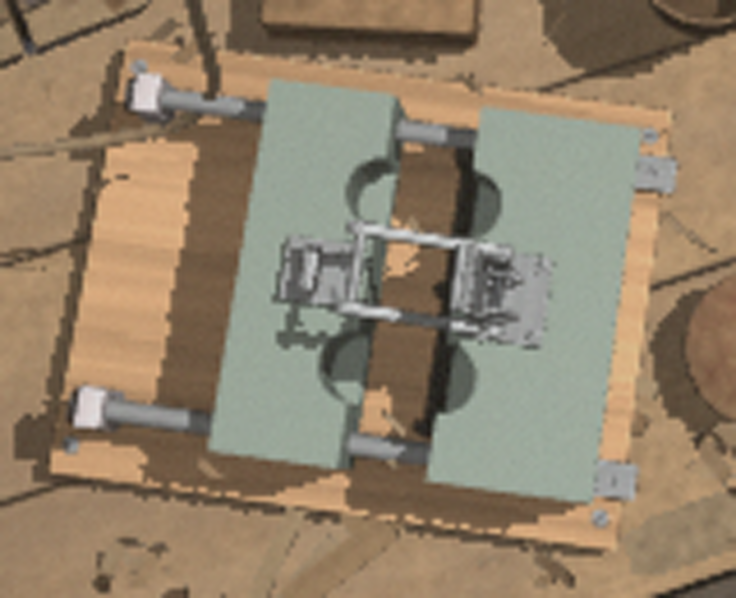

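View pics/cs.png

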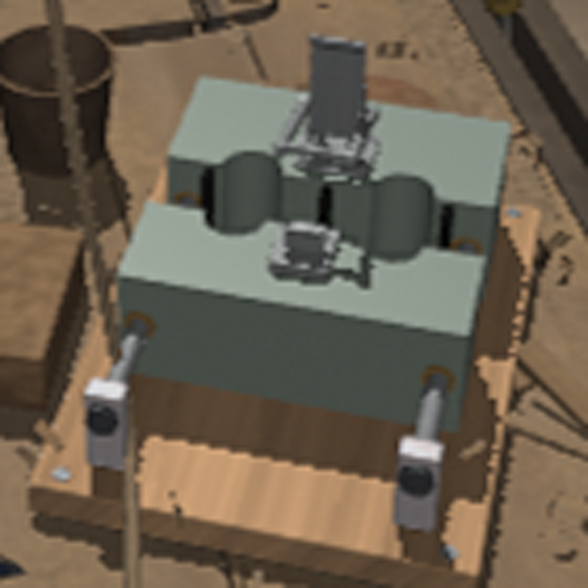

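```bash
cat >> h.py <<'E'
M0=None
def toM(X,o,th):
    c,s=np.cos(th),np.sin(th);d=np.array(X[:2])-o
    return np.array([c*d[0]+s*d[1],-s*d[0]+c*d[1],X[2] if len(X)>2 else 0])
def toW(x,y,o,th):
    c,s=np.cos(th),np.sin(th);return np.array([o[0]+c*x-s*y,o[1]+s*x+c*y])
E
python3 - <<'E'
from h import *
from scipy.optimize import least_squares
np.set_printoptions(precision=2,suppress=True)
ct=lambda u,v:((v+.5)/4.6-.5+200,(u+.5)/4.6-.5+145)
cs=lambda u,v:((v+.5)/4.2-.5+195,(u+.5)/4.2-.5+260)
# fixed half & board (mould frame), x sign: s
# top: image up = +world x
T=[((642,130),(80,-115,78)),((590,502),(-80,-115,78)),((478,106),(80,-45,78)),((428,482),(-80,-45,78)),
   ((127,42),(100,128,18)),((50,472),(-100,128,18)),((617,550),(-100,-128,18)),((672,112),(100,-128,18))]
S=[((202,78),(80,-115,78)),((512,122),(-80,-115,78)),((168,157),(80,-45,78)),((32,488),(100,128,18)),((482,575),(-100,128,18))]
L=[((272,80),(80,1,78)),((400,97),(80,0,78)),((345,468),(-80,0,78)),((209,450),(-80,1,78))]
LS=[((150,204),(80,0,78)),((487,252),(-80,0,78)),((119,276),(80,1,78)),((468,334),(-80,1,78))]
def res(p,full=False):
    r=[]
    for cam,lst,f,sh in(("top",T,ct,p[4:6]),("side",S,cs,p[6:8])):
        ll=lst+[(u,(X[0],-45+p[3]+55*X[1],X[2])) for u,X in (L if cam=="top" else LS)]
        for u,X in ll:
            # per-camera pixel offset absorbs calibration error
            W=toW(X[0],X[1],p[:2],p[2]);q=proj(cam,(*W,X[2]));m=f(*u)
            r+=[q[0]-m[0]+sh[0],q[1]-m[1]+sh[1]]
    return np.r_[r,np.array(p[4:8])/0.7]
s=least_squares(res,[533,101,-.1,40,0,0,0,0],loss="soft_l1",x_scale=[10,10,.1,10,1,1,1,1]);p=s.x
print(p, np.abs(res(p)).reshape(-1,2))
def corr(cam,px): return np.array(px)+(p[4:6] if cam=="top" else p[6:8])
for n,u,v in(("lever top mid",None,(338,38)),):
    print()
# lever tip height: side px top of lever, x=0 plane => solve y,z on ray with mould x=0
def onx0(cam,px):
    o,d=ray(cam,px);om=toM(o,p[:2],p[2]);dm=toM(o+d,p[:2],p[2])-om
    return om-dm*om[0]/dm[0]
for cam,f,u in(("side",cs,(310,40)),("side",cs,(365,42)),):
    pass
import itertools
for q in(1.3,1.5,1.6,1.7):
    y,z=-64-60*np.cos(q),94+60*np.sin(q);a=proj("side",(*toW(0,y,p[:2],p[2]),z));b=proj("top",(*toW(0,y,p[:2],p[2]),z))
    print(q,"side crop",(a[1]-p[7]-259.5)*4.2,(a[0]-p[6]-194.5)*4.2,"top crop",(b[1]-p[5]-144.5)*4.6,(b[0]-p[4]-199.5)*4.6)
for e in(-.1,0,.1,.2,.3,.4,.5):
    y,z=-64+60*np.cos(e),106+60*np.sin(e);a=proj("side",(*toW(0,y,p[:2],p[2]),z));b=proj("top",(*toW(0,y,p[:2],p[2]),z))
    print(e,"side crop",(a[1]-p[7]-259.5)*4.2,(a[0]-p[6]-194.5)*4.2,"top crop",(b[1]-p[5]-144.5)*4.6,(b[0]-p[4]-199.5)*4.6)
print(atz("side",(350,292),0),atz("top",(218,187),0))
np.save("p.npy",p)
E
```

```text
[529.84 106.64  -0.24  36.2   -0.68   0.15   0.45   1.07] [[0.57 0.14]
 [0.43 0.77]
 [0.19 0.6 ]
 [0.02 0.15]
 [0.65 0.54]
 [0.86 0.66]
 [0.44 0.11]
 [0.7  0.13]
 [0.07 0.11]
 [0.15 0.45]
 [0.55 0.73]
 [0.72 0.62]
 [0.16 0.35]
 [0.13 0.01]
 [0.11 0.13]
 [0.5  0.88]
 [0.28 0.07]
 [0.72 0.27]
 [0.8  0.2 ]
 [0.54 0.12]
 [0.02 0.67]
 [0.98 0.22]
 [0.64 1.52]]

1.3 side crop 340.2322529673752 11.742801189508333 top crop 529.5633377105704 293.838597799893
1.5 side crop 336.05566311020755 21.489997537846143 top crop 499.43311949449156 289.5043235655464
1.6 side crop 333.80445776327565 28.137701627155707 top crop 484.2092361826548 287.5003396550243
1.7 side crop 331.47530526958997 35.898418492095765 top crop 469.12401557452904 285.6378628896346
-0.1 side crop 305.74819529108214 193.23364070012133 top crop 353.08964127521864 280.91637734179295
0 side crop 306.15981084877313 183.38229298636278 top crop 350.73669178710935 279.5110000111769
0.1 side crop 306.82126520701917 172.67424524909418 top crop 349.797372117662 278.2749914110886
0.2 side crop 307.72741701553605 161.22513307986446 top crop 350.3092998924608 277.2242424927315
0.3 side crop 308.86975854318473 149.162581472291 top crop 352.29601525508366 276.3732901211722
0.4 side crop 310.23646266128355 136.62439081789373 top crop 355.76557543173203 275.73502139347977
0.5 side crop 311.8125090473476 123.7564139193774 top crop 360.70927816553814 275.3203721453486
[605.79 284.36   0.  ] [637.18 179.17   0.  ]
```

```bash
python3 - <<'E'
from h import *
np.set_printoptions(precision=0,suppress=True)
for n,s,t in(("cord end",(350,292),(218,187)),("lampbase",(335,238),(185,145)),("elbow",(145,220),(130,62)),("elbow2",(145,220),(125,75)),("cord mid",(100,262),(90,205))):
    print(n,*tri(s,t),atz("top",t,0),atz("side",s,0))
# epipolar curve of side cord points in top
for r,c in((350,292),(300,287),(230,280),(100,262),(40,250)):
    o,d=ray("side",(r,c));print((r,c),[(z,np.array(proj("top",o+d*(z-o[2])/d[2]))) for z in(0,100,200,300,400,500,600)])
p=np.load("p.npy");o,th=p[:2],p[2]
np.set_printoptions(precision=1,suppress=True)
for y in(90,65,38,-6,-20,-64,-119): print(y,toW(0,y,o,th))
s=manip.sense();print(s["eef_rot"],s["q"],s["width"])
E
```

```text
cord end [632. 199. -96.] 48.681485425839874 [637. 179.   0.] [606. 284.   0.]
lampbase [709. 262.  13.] 14.362944891929434 [721. 266.   0.] [704. 253.   0.]
elbow [698. 273. 395.] 0.532396264251039 [869. 445.   0.] [ 846. -497.    0.]
elbow2 [704. 258. 388.] 5.8713310028855314 [877. 415.  -0.] [ 846. -497.    0.]
cord mid [692.  76. 396.] 78.0272698080057 [930. 117.   0.] [ 741. -860.    0.]
(350, 292) [(0, array([238., 139.])), (100, array([236.,  82.])), (200, array([235.,  12.])), (300, array([233., -79.])), (400, array([ 230., -199.])), (500, array([ 226., -367.])), (600, array([ 221., -616.]))]
(300, 287) [(0, array([226., 195.])), (100, array([225., 136.])), (200, array([224.,  62.])), (300, array([223., -33.])), (400, array([ 222., -160.])), (500, array([ 220., -335.])), (600, array([ 217., -597.]))]
(230, 280) [(0, array([204., 298.])), (100, array([205., 234.])), (200, array([205., 154.])), (300, array([206.,  51.])), (400, array([207., -86.])), (500, array([ 208., -277.])), (600, array([ 210., -563.]))]
(100, 262) [(0, array([123., 644.])), (100, array([128., 565.])), (200, array([133., 466.])), (300, array([141., 338.])), (400, array([150., 166.])), (500, array([164., -76.])), (600, array([ 184., -442.]))]
(40, 250) [(0, array([ 41., 963.])), (100, array([ 49., 872.])), (200, array([ 59., 756.])), (300, array([ 73., 606.])), (400, array([ 91., 405.])), (500, array([117., 117.])), (600, array([ 156., -324.]))]
90 [551.  194.1]
65 [545.1 169.8]
38 [538.8 143.6]
-6 [528.4 100.8]
-20 [525.1  87.2]
-64 [514.8  44.4]
-119 [501.8  -9. ]
[ 3.1 -0.   1.3] [ 1.3  0.4  1.6 -0.   1.2 -0. ] 91.8352979829774
```

```bash
python3 - <<'E'
from h import *
np.set_printoptions(precision=0,suppress=True)
a=cv2.imread("pics/top0.png");b=cv2.imread("pics/side0.png")
A=cv2.resize(a[0:230,150:260],None,fx=2.6,fy=2.6,interpolation=cv2.INTER_CUBIC)
B=cv2.resize(b[0:360,220:320],None,fx=1.66,fy=1.66,interpolation=cv2.INTER_CUBIC)
h=max(A.shape[0],B.shape[0]);C=np.zeros((h,A.shape[1]+B.shape[1],3),np.uint8);C[:A.shape[0],:A.shape[1]]=A;C[:B.shape[0],A.shape[1]:]=B
cv2.imwrite("pics/cord.png",C);print(C.shape)
# top polyline (row,col) estimate
poly=np.array([(90,205),(110,193),(150,186),(185,184),(205,187),(218,190)],float)
for t in poly:
    o,d=ray("top",t)
    best=[]
    for z in range(0,600,5):
        X=o+d*(z-o[2])/d[2];r,c=proj("side",X)
        cc=np.interp(r,[0,25,40,100,165,230,300,350],[238,242,250,262,271,280,287,292]);best.append((abs(c-cc),z,X,(r,c)))
    print(t,min(best,key=lambda k:k[0])[1:])
E
```

```text
(598, 452, 3)
[ 90. 205.] (500, array([684.,  63., 500.]), (np.float64(21.69587052226973), np.float64(242.17190220947572)))
[110. 193.] (475, array([672.,  82., 475.]), (np.float64(41.497331403942354), np.float64(249.51646047150763)))
[150. 186.] (385, array([655., 108., 385.]), (np.float64(103.11637897463513), np.float64(261.87377008937875)))
[185. 184.] (260, array([640., 136., 260.]), (np.float64(178.8153417699291), np.float64(272.567475990716)))
[205. 187.] (160, array([629., 150., 160.]), (np.float64(230.75318819589955), np.float64(279.83470777669856)))
[218. 190.] (70, array([623., 161.,  70.]), (np.float64(272.4814440982121), np.float64(284.2112557367474)))
```

View pics/cord.png

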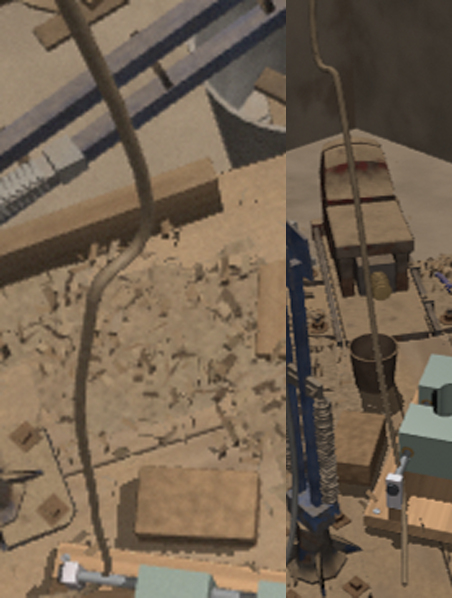

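>>> apply_moves([
  {"x": 37, "y": -38, "az": -0.171},
  {"x": 37, "y": -38, "az": -0.171},
  {"x": 37, "y": -38, "az": -0.171},
  {"x": 37, "y": -38, "az": -0.171},
  {"x": 37, "y": -38, "az": -0.171},
  {"x": 37, "y": -38, "az": -0.171},
  {"x": 37, "y": -38, "az": -0.171},
  {"x": 37, "y": -38, "az": -0.171},
  {"x": 37, "y": -38, "az": -0.171},
  {"ax": -0.032, "ay": -0.13},
  {"ax": -0.032, "ay": -0.13},
  {"ax": -0.032, "ay": -0.13},
], gripper=0, force=20)

```text
invalid input
```

>>> apply_moves([
  {"x": 37, "y": -38, "z": 0, "ax": 0, "ay": 0, "az": -0.171},
  {"x": 37, "y": -38, "z": 0, "ax": 0, "ay": 0, "az": -0.171},
  {"x": 37, "y": -38, "z": 0, "ax": 0, "ay": 0, "az": -0.171},
  {"x": 37, "y": -38, "z": 0, "ax": 0, "ay": 0, "az": -0.171},
  {"x": 37, "y": -38, "z": 0, "ax": 0, "ay": 0, "az": -0.171},
  {"x": 37, "y": -38, "z": 0, "ax": 0, "ay": 0, "az": -0.171},
  {"x": 37, "y": -38, "z": 0, "ax": 0, "ay": 0, "az": -0.171},
  {"x": 37, "y": -38, "z": 0, "ax": 0, "ay": 0, "az": -0.171},
  {"x": 37, "y": -38, "z": 0, "ax": 0, "ay": 0, "az": -0.171},
  {"x": 0, "y": 0, "z": 0, "ax": -0.032, "ay": -0.13, "az": 0},
  {"x": 0, "y": 0, "z": 0, "ax": -0.032, "ay": -0.13, "az": 0},
  {"x": 0, "y": 0, "z": 0, "ax": -0.032, "ay": -0.13, "az": 0},
], gripper=0, force=20)

```text
time: 2.5
ee_pos: [499.5, 260.4, 215.2]
eef_rot: [-3.141, -0.406, -0.238]
force: [0.7, -0.8, -0.7]
width: 0.3
```

>>> apply_moves([
  {"x": 17, "y": -25, "z": 0, "ax": 0, "ay": 0, "az": 0},
  {"x": 17, "y": -25, "z": 0, "ax": 0, "ay": 0, "az": 0},
  {"x": 16, "y": -24, "z": -20, "ax": 0, "ay": 0, "az": 0},
  {"x": 0, "y": 0, "z": -50, "ax": 0, "ay": 0, "az": 0},
  {"x": 0, "y": 0, "z": -50, "ax": 0, "ay": 0, "az": 0},
  {"x": 0, "y": 0, "z": -43, "ax": 0, "ay": 0, "az": 0},
  {"x": 0, "y": 0, "z": 0, "ax": 0, "ay": 0, "az": 0},
])

```text
time: 3.38
ee_pos: [546.9, 185.3, 48.7]
eef_rot: [3.135, -0.397, -0.235]
force: [0.5, -0.8, 0.1]
width: 0.4
```

```bash
python3 - <<'E'
from h import *
p=np.load("p.npy")
s=manip.sense();print(toM(s["ee_pos"],p[:2],p[2]),s["force"])
snap("side","s1");
E
```

```text
[-1.91915364 80.50018002 48.70851992] [ 0.4597417  -0.82940175  0.13686205]
```

View pics/s1.png

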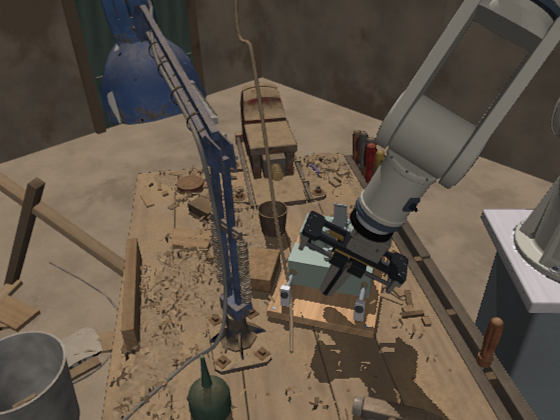

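>>> apply_moves([
  {"x": -2.4, "y": -9.7, "z": 0, "ax": 0, "ay": 0, "az": 0},
  {"x": -1.7, "y": -7, "z": 0, "ax": 0, "ay": 0, "az": 0},
  {"x": -0.9, "y": -3.9, "z": 0, "ax": 0, "ay": 0, "az": 0},
  {"x": -0.9, "y": -3.9, "z": 0, "ax": 0, "ay": 0, "az": 0},
  {"x": -0.9, "y": -3.9, "z": 0, "ax": 0, "ay": 0, "az": 0},
  {"x": -0.9, "y": -3.9, "z": 0, "ax": 0, "ay": 0, "az": 0},
  {"x": -0.9, "y": -3.9, "z": 0, "ax": 0, "ay": 0, "az": 0},
])

```text
time: 4.3
ee_pos: [541.2, 151.6, 52.3]
eef_rot: [-3.14, -0.403, -0.237]
force: [-2.4, 6.0, 3.2]
width: 0.7
```

>>> apply_moves([
  {"x": -0.9, "y": -3.9, "z": 0, "ax": 0, "ay": 0, "az": 0},
  {"x": -0.9, "y": -3.9, "z": 0, "ax": 0, "ay": 0, "az": 0},
  {"x": -0.7, "y": -2.9, "z": 0, "ax": 0, "ay": 0, "az": 0},
])

```text
time: 4.68
ee_pos: [538.6, 140.8, 52.2]
eef_rot: [-3.141, -0.403, -0.237]
force: [-2.1, 6.4, 3.6]
width: 0.3
```

>>> apply_moves([
  {"x": -0.5, "y": -1.9, "z": 0, "ax": 0, "ay": 0, "az": 0},
  {"x": -0.2, "y": -1, "z": 0, "ax": 0, "ay": 0, "az": 0},
])

```text
time: 4.92
ee_pos: [537.9, 137.9, 52.2]
eef_rot: [-3.141, -0.403, -0.237]
force: [-1.6, 5.0, 3.3]
width: 0.7
```

>>> apply_moves([
  {"x": -0.2, "y": -1, "z": 0, "ax": 0, "ay": 0, "az": 0},
  {"x": -0.2, "y": -0.7, "z": 0, "ax": 0, "ay": 0, "az": 0},
])

```text
time: 5.18
ee_pos: [537.5, 136.2, 52.2]
eef_rot: [-3.141, -0.403, -0.237]
force: [-1.2, 5.5, 2.9]
width: 0.6
```

>>> apply_moves([
  {"x": -0.1, "y": -0.5, "z": 0, "ax": 0, "ay": 0, "az": 0},
  {"x": -0.1, "y": -0.5, "z": 0, "ax": 0, "ay": 0, "az": 0},
])

```text
time: 5.42
ee_pos: [537.3, 135.2, 52.2]
eef_rot: [-3.141, -0.403, -0.237]
force: [-2.6, 5.9, 2.7]
width: 0.4
```

>>> apply_moves([
  {"x": -0.1, "y": -0.4, "z": 0, "ax": 0, "ay": 0, "az": 0},
  {"x": -0.1, "y": -0.4, "z": 0, "ax": 0, "ay": 0, "az": 0},
])

```text
time: 5.68
ee_pos: [537.3, 135.0, 52.2]
eef_rot: [-3.14, -0.403, -0.237]
force: [-2.0, 9.8, 2.4]
width: 0.6
```

>>> apply_moves([
  {"x": -0.1, "y": -0.3, "z": 0, "ax": 0, "ay": 0, "az": 0},
  {"x": 0, "y": 0, "z": 0, "ax": 0, "ay": 0, "az": 0},
])

```text
time: 5.92
ee_pos: [537.2, 134.9, 52.2]
eef_rot: [-3.139, -0.403, -0.237]
force: [-1.6, 9.8, 2.3]
width: 0.4
```

>>> apply_moves([
  {"x": -0.1, "y": -0.5, "z": 0, "ax": 0, "ay": 0, "az": 0},
  {"x": 0, "y": 0, "z": 0, "ax": 0, "ay": 0, "az": 0},
])

```text
time: 6.18
ee_pos: [537.2, 134.8, 52.2]
eef_rot: [-3.138, -0.403, -0.237]
force: [-2.5, 11.9, 1.1]
width: 0.7
```

>>> apply_moves([
  {"x": 1.2, "y": 5, "z": 0, "ax": 0, "ay": 0, "az": 0},
  {"x": 5, "y": 20, "z": 0, "ax": 0, "ay": 0, "az": 0},
  {"x": 0, "y": 0, "z": 45, "ax": 0, "ay": 0, "az": 0},
  {"x": 0, "y": 0, "z": 50, "ax": 0, "ay": 0, "az": 0},
  {"x": -20, "y": 5, "z": 50, "ax": 0, "ay": 0, "az": 0},
  {"x": -50, "y": 12, "z": 20, "ax": 0, "ay": 0, "az": 0},
  {"x": -50, "y": 12, "z": 0, "ax": 0.032, "ay": 0.13, "az": 0},
  {"x": -40, "y": 10, "z": 0, "ax": 0.032, "ay": 0.13, "az": 0},
  {"x": 0, "y": 0, "z": 0, "ax": 0.031, "ay": 0.13, "az": 0},
], gripper=60)

```text
time: 7.3
ee_pos: [380.1, 198.5, 217.7]
eef_rot: [-3.141, 0.004, -0.233]
force: [0.7, 0.1, -0.7]
width: 60.0
```

```bash
python3 - <<'E'
from h import *
np.set_printoptions(precision=1,suppress=True)
p=np.load("p.npy")
b=snap("side","s2");a=snap("top","t2")
for k in("keeper","loop_bar","lever_pivot","lever_tip"):
    P={}
    for c in("top","side"):
        r=finder.landmark_of(c,k)
        if r: P[c]=r[0]["pixel"];print(k,c,np.array(P[c]),round(r[0]["confidence"],2))
    if len(P)==2:
        sp=lambda c,q:np.array(q)+(p[4:6] if c=="top" else p[6:8])
        X,e=tri(sp("side",P["side"]),sp("top",P["top"]));print("  M",toM(X,p[:2],p[2]),e)
A=cv2.resize(a[215:305,170:280,::-1],None,fx=3.6,fy=3.6,interpolation=cv2.INTER_CUBIC)
B=cv2.resize(b[195:285,290:390,::-1],None,fx=4,fy=4,interpolation=cv2.INTER_CUBIC)
C=np.zeros((360,800,3),np.uint8);C[:A.shape[0],:A.shape[1]]=A;C[:,400:]=B
cv2.imwrite("pics/c2.png",C)
print(manip.sense()["ee_pos"])
E
```

```text
keeper top [260.  225.5] 0.96
keeper side [241.4 333.1] 0.91
  M [  1.1 -11.5  92.4] 3.229034418982111
loop_bar top [260.8 219.6] 0.61
loop_bar side [230.4 336.2] 0.63
  M [ -4.6  -4.7 125.5] 3.657611177969426
lever_pivot top [257.8 251.5] 0.55
lever_pivot side [225.2 340.5] 0.56
  M [  3.4 -61.4  97.3] 18.922664409083335
lever_tip top [259. 248.] 0.71
lever_tip side [206.5 339.7] 0.77
  M [  1.5 -58.1 144.7] 8.34086938001813
[381.9 196.5 216.5]
```

View pics/c2.png

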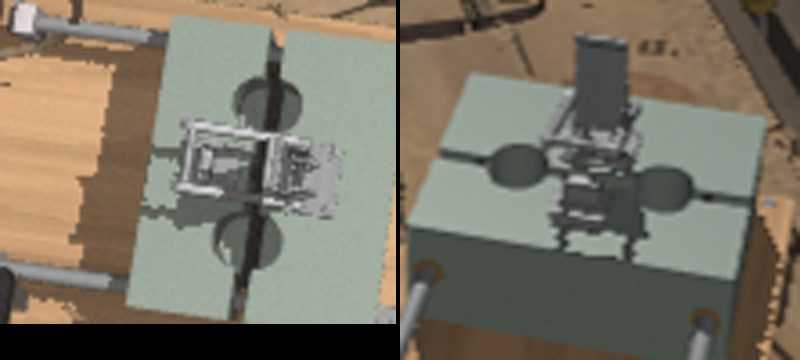

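>>> apply_moves([
  {"x": 36, "y": -29, "z": 0, "ax": 0, "ay": 0, "az": 0},
  {"x": 36, "y": -29, "z": 0, "ax": 0, "ay": 0, "az": 0},
  {"x": 36, "y": -29, "z": 0, "ax": 0, "ay": 0, "az": 0},
  {"x": 35, "y": -28, "z": 0, "ax": 0, "ay": 0, "az": 0},
  {"x": 0, "y": 0, "z": -40, "ax": 0, "ay": 0, "az": 0},
  {"x": 0, "y": 0, "z": -30, "ax": 0, "ay": 0, "az": 0},
  {"x": 0, "y": 0, "z": 0, "ax": 0, "ay": 0, "az": 0},
], gripper=62)

```text
time: 8.68
ee_pos: [523.6, 81.2, 144.8]
eef_rot: [3.139, 0.004, -0.237]
force: [-0.1, 0.5, 0.8]
width: 62.1
```

```bash
python3 - <<'E'
from h import *
p=np.load("p.npy")
s=manip.sense();print(s["time"],s["ee_pos"],toM(s["ee_pos"],p[:2],p[2]),s["eef_rot"],s["force"])
E
```

```text
8.675 [523.55477977  81.21184206 144.75150821] [-1.25077043e-01 -2.61875433e+01  1.44751508e+02] [ 3.13876495  0.0036625  -0.23696607] [-0.08919603  0.45041235  0.7657779 ]
```

>>> apply_moves([
  {"x": 0.7, "y": 3, "z": -15, "ax": 0, "ay": 0, "az": 0},
  {"x": 0, "y": 0, "z": -12, "ax": 0, "ay": 0, "az": 0},
  {"x": 0, "y": 0, "z": -8, "ax": 0, "ay": 0, "az": 0},
  {"x": 0, "y": 0, "z": 0, "ax": 0, "ay": 0, "az": 0},
])

```text
time: 9.18
ee_pos: [525.7, 84.4, 111.1]
eef_rot: [3.14, 0.001, -0.237]
force: [0.1, -0.5, 0.2]
width: 62.5
```

>>> apply_moves([
  {"x": 0, "y": 0, "z": 0, "ax": 0, "ay": 0, "az": 0},
  {"x": 0, "y": 0, "z": 0, "ax": 0, "ay": 0, "az": 0},
  {"x": 0, "y": 0, "z": 0, "ax": 0, "ay": 0, "az": 0},
  {"x": 0, "y": 0, "z": 0, "ax": 0, "ay": 0, "az": 0},
], gripper=34, force=6)

```text
time: 9.68
ee_pos: [524.6, 84.8, 111.4]
eef_rot: [3.14, 0.003, -0.237]
force: [-4.7, 2.4, 1.8]
width: 37.7
```

>>> apply_moves([
  {"x": -1.2, "y": 0.3, "z": 0, "ax": 0, "ay": 0, "az": 0},
  {"x": 0.3, "y": 1.2, "z": -4, "ax": 0, "ay": 0, "az": 0},
  {"x": 0.2, "y": 0.8, "z": -4, "ax": 0, "ay": 0, "az": 0},
  {"x": 0, "y": 0.2, "z": -4, "ax": 0, "ay": 0, "az": 0},
])

```text
time: 10.18
ee_pos: [525.0, 87.0, 99.1]
eef_rot: [3.14, 0.001, -0.237]
force: [-4.5, 0.6, 0.8]
width: 37.3
```

>>> apply_moves([
  {"x": -1.5, "y": 0.4, "z": -3, "ax": 0, "ay": 0, "az": 0},
  {"x": 0, "y": 0, "z": -3, "ax": 0, "ay": 0, "az": 0},
  {"x": 0, "y": -0.3, "z": -2, "ax": 0, "ay": 0, "az": 0},
])

```text
time: 10.55
ee_pos: [524.7, 87.1, 91.7]
eef_rot: [3.141, -0.002, -0.237]
force: [1.2, -0.7, 0.8]
width: 37.2
```

>>> apply_moves([
  {"x": 0, "y": 0, "z": -2, "ax": 0, "ay": 0, "az": 0},
  {"x": 0, "y": -0.2, "z": -1, "ax": 0, "ay": 0, "az": 0},
])

```text
time: 10.8
ee_pos: [524.5, 86.9, 88.7]
eef_rot: [3.141, -0.001, -0.237]
force: [3.0, -0.5, 1.1]
width: 37.6
```

>>> apply_moves([
  {"x": 0, "y": 0, "z": -1, "ax": 0, "ay": 0, "az": 0},
  {"x": 0, "y": -0.2, "z": -1, "ax": 0, "ay": 0, "az": 0},
])

```text
time: 11.05
ee_pos: [524.5, 86.7, 86.8]
eef_rot: [3.141, -0.001, -0.237]
force: [3.8, -1.5, 0.8]
width: 37.4
```

>>> apply_moves([
  {"x": 0.5, "y": 0, "z": -0.5, "ax": 0, "ay": 0, "az": 0},
  {"x": -0.2, "y": -1, "z": 0, "ax": 0, "ay": 0, "az": 0},
  {"x": -0.2, "y": -1, "z": 0, "ax": 0, "ay": 0, "az": 0},
], gripper=34, force=15)

```text
time: 11.42
ee_pos: [524.1, 85.0, 86.1]
eef_rot: [3.141, -0.0, -0.237]
force: [3.4, 1.3, 1.4]
width: 37.3
```

>>> apply_moves([
  {"x": -0.2, "y": -0.8, "z": 0, "ax": 0, "ay": 0, "az": 0},
  {"x": -0.2, "y": -0.7, "z": 0, "ax": 0, "ay": 0, "az": 0},
])

```text
time: 11.68
ee_pos: [523.6, 83.2, 86.0]
eef_rot: [3.141, -0.0, -0.237]
force: [4.3, 2.0, -0.4]
width: 37.4
```

>>> apply_moves([
  {"x": -0.4, "y": -0.8, "z": 0, "ax": 0, "ay": 0, "az": 0},
  {"x": -0.2, "y": -0.7, "z": 0, "ax": 0, "ay": 0, "az": 0},
])

```text
time: 11.92
ee_pos: [523.6, 82.9, 86.0]
eef_rot: [-3.14, -0.001, -0.238]
force: [5.9, 11.9, -4.2]
width: 37.3
```

>>> apply_moves([
  {"x": -0.2, "y": -0.8, "z": 0, "ax": 0, "ay": 0, "az": 0},
  {"x": -0.2, "y": -0.5, "z": 0, "ax": 0, "ay": 0, "az": 0},
])

```text
time: 12.18
ee_pos: [523.5, 82.5, 86.0]
eef_rot: [-3.139, -0.001, -0.238]
force: [6.4, 15.9, -5.7]
width: 37.1
```

>>> apply_moves([
  {"x": 0.1, "y": 0.6, "z": 0, "ax": 0, "ay": 0, "az": 0},
  {"x": 0.1, "y": 0.4, "z": 0, "ax": 0, "ay": 0, "az": 0},
])

```text
time: 12.42
ee_pos: [523.5, 82.6, 86.0]
eef_rot: [-3.14, -0.001, -0.237]
force: [4.7, 7.9, -3.8]
width: 37.5
```

>>> apply_moves([
  {"x": 0, "y": 0, "z": 0, "ax": 0, "ay": 0, "az": 0},
  {"x": 0, "y": 0, "z": 0, "ax": 0, "ay": 0, "az": 0},
  {"x": 0, "y": 0, "z": 0, "ax": 0, "ay": 0, "az": 0},
], gripper=58)

```text
time: 12.8
ee_pos: [522.2, 81.1, 85.9]
eef_rot: [3.14, 0.001, -0.237]
force: [-1.0, 0.2, -0.3]
width: 57.8
```

>>> apply_moves([
  {"x": 0, "y": 0, "z": 20, "ax": 0, "ay": 0, "az": 0},
  {"x": 0, "y": 0, "z": 50, "ax": 0, "ay": 0, "az": 0},
  {"x": 0, "y": 0, "z": 55, "ax": 0, "ay": 0, "az": 0},
  {"x": -50, "y": 12, "z": 10, "ax": 0, "ay": 0, "az": 0},
  {"x": -50, "y": 12, "z": 0, "ax": 0, "ay": 0, "az": 0},
  {"x": -40, "y": 10, "z": 0, "ax": 0, "ay": 0, "az": 0},
  {"x": 0, "y": 0, "z": 0, "ax": 0, "ay": 0, "az": 0},
])

```text
time: 13.68
ee_pos: [380.3, 115.3, 221.0]
eef_rot: [3.14, 0.001, -0.236]
force: [0.9, -0.3, 0.6]
width: 58.2
```

```bash
python3 - <<'E'
from h import *
np.set_printoptions(precision=1,suppress=True)
p=np.load("p.npy")
b=snap("side","s3");a=snap("top","t3")
for k in("keeper","loop_bar","lever_tip"):
    P={}
    for c in("top","side"):
        r=finder.landmark_of(c,k)
        if r: P[c]=r[0]["pixel"];print(k,c,np.array(P[c]),round(r[0]["confidence"],2))
    if len(P)==2:
        sp=lambda c,q:np.array(q)+(p[4:6] if c=="top" else p[6:8])
        X,e=tri(sp("side",P["side"]),sp("top",P["top"]));print("  M",toM(X,p[:2],p[2]),e)
A=cv2.resize(a[215:305,170:280,::-1],None,fx=3.6,fy=3.6,interpolation=cv2.INTER_CUBIC)
B=cv2.resize(b[195:285,290:390,::-1],None,fx=4,fy=4,interpolation=cv2.INTER_CUBIC)
C=np.zeros((360,800,3),np.uint8);C[:A.shape[0],:A.shape[1]]=A;C[:,400:]=B
cv2.imwrite("pics/c3.png",C)
print(manip.sense()["ee_pos"])
E
```

```text
keeper top [259.2 227.4] 0.86
keeper side [239.8 331.1] 0.66
  M [  4.4 -14.8  92.9] 0.5621607939590783
loop_bar top [261.5 224.3] 0.52
loop_bar side [243.8 333.8] 0.65
  M [-1.3 -9.1 88.6] 2.353322285468788
lever_tip top [262.1 257.6] 0.67
lever_tip side [200.4 340.6] 0.97
  M [  0.5 -76.  147.2] 3.3059315681094374
[383.4 115.2 220.9]
```

View pics/c3.png

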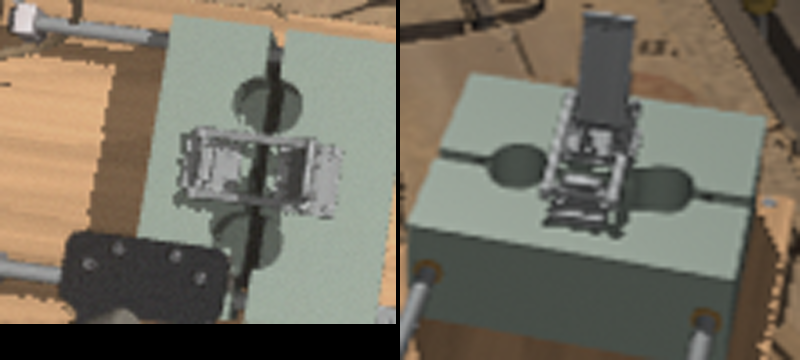

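>>> apply_moves([
  {"x": 46, "y": -18, "z": 0, "ax": 0, "ay": 0, "az": 0},
  {"x": 46, "y": -18, "z": 0, "ax": 0, "ay": 0, "az": 0},
  {"x": 44, "y": -17, "z": 0, "ax": 0, "ay": 0, "az": 0},
  {"x": 0, "y": 0, "z": -40, "ax": 0, "ay": 0, "az": 0},
  {"x": 0, "y": 0, "z": -30, "ax": 0, "ay": 0, "az": 0},
  {"x": 0, "y": 0, "z": -5, "ax": 0, "ay": 0, "az": 0},
  {"x": 0, "y": 0, "z": 0, "ax": 0, "ay": 0, "az": 0},
], gripper=0, force=20)

```text
time: 14.95
ee_pos: [519.1, 62.3, 146.4]
eef_rot: [3.141, -0.0, -0.237]
force: [-0.4, -0.5, 0.7]
width: 0.5
```

```bash
python3 - <<'E'
from h import *
p=np.load("p.npy")
s=manip.sense();print(s["time"],s["ee_pos"],toM(s["ee_pos"],p[:2],p[2]),s["eef_rot"],s["force"])
E
```

```text
14.95 [519.14675541  62.32450799 146.40691027] [ 3.31840167e-02 -4.55817956e+01  1.46406910e+02] [ 3.14058854e+00 -1.48042121e-04 -2.37005894e-01] [-0.37740056 -0.45960413  0.73920812]
```

>>> apply_moves([
  {"x": -1.5, "y": -6, "z": -2, "ax": 0, "ay": 0, "az": 0},
  {"x": -1.3, "y": -5, "z": -1, "ax": 0, "ay": 0, "az": 0},
  {"x": -0.9, "y": -3.8, "z": 0, "ax": 0, "ay": 0, "az": 0},
  {"x": -0.9, "y": -3.8, "z": -0.5, "ax": 0, "ay": 0, "az": 0},
])

```text
time: 15.45
ee_pos: [514.4, 43.8, 143.0]
eef_rot: [3.141, -0.001, -0.237]
force: [0.7, 3.2, -0.4]
width: 0.4
```

>>> apply_moves([
  {"x": -1.2, "y": -5, "z": -1.5, "ax": 0, "ay": 0, "az": 0},
  {"x": -1.2, "y": -5, "z": -1.6, "ax": 0, "ay": 0, "az": 0},
  {"x": -1, "y": -4.2, "z": -2.5, "ax": 0, "ay": 0, "az": 0},
  {"x": -1, "y": -4.2, "z": -2.6, "ax": 0, "ay": 0, "az": 0},
])

```text
time: 15.95
ee_pos: [510.0, 25.5, 134.5]
eef_rot: [3.142, -0.001, -0.237]
force: [0.3, 5.8, 1.7]
width: 0.6
```

>>> apply_moves([
  {"x": -0.9, "y": -3.7, "z": -3.4, "ax": 0, "ay": 0, "az": 0},
  {"x": -0.9, "y": -3.7, "z": -3.4, "ax": 0, "ay": 0, "az": 0},
  {"x": -0.7, "y": -3, "z": -4, "ax": 0, "ay": 0, "az": 0},
  {"x": -0.7, "y": -3, "z": -4, "ax": 0, "ay": 0, "az": 0},
])

```text
time: 16.45
ee_pos: [506.5, 11.6, 119.3]
eef_rot: [3.14, -0.0, -0.237]
force: [1.0, 3.0, 2.4]
width: 0.5
```

>>> apply_moves([
  {"x": -0.4, "y": -1.6, "z": -3.4, "ax": 0, "ay": 0, "az": 0},
  {"x": -0.4, "y": -1.6, "z": -3.4, "ax": 0, "ay": 0, "az": 0},
  {"x": -0.2, "y": -0.8, "z": -3.6, "ax": 0, "ay": 0, "az": 0},
  {"x": -0.2, "y": -0.8, "z": -3.6, "ax": 0, "ay": 0, "az": 0},
])

```text
time: 16.95
ee_pos: [505.1, 6.9, 105.2]
eef_rot: [3.14, 0.0, -0.237]
force: [-0.5, -0.1, 0.3]
width: 0.3
```

>>> apply_moves([
  {"x": -0.2, "y": -0.6, "z": -2, "ax": 0, "ay": 0, "az": 0},
  {"x": 0, "y": 0, "z": -1.5, "ax": 0, "ay": 0, "az": 0},
])

```text
time: 17.2
ee_pos: [505.1, 6.5, 101.9]
eef_rot: [3.141, -0.0, -0.237]
force: [-0.1, -0.2, -0.5]
width: 0.3
```

>>> apply_moves([
  {"x": 0, "y": 0, "z": -1, "ax": 0, "ay": 0, "az": 0},
  {"x": 0, "y": 0, "z": -0.7, "ax": 0, "ay": 0, "az": 0},
])

```text
time: 17.45
ee_pos: [505.3, 6.6, 101.0]
eef_rot: [3.141, -0.0, -0.237]
force: [-3.8, -1.0, 14.3]
width: 0.3
```

Firm stop at z = 101 mm, which is the shut height. I'll retreat and look.

>>> apply_moves([
  {"x": 0, "y": 0, "z": 15, "ax": 0, "ay": 0, "az": 0},
  {"x": 0, "y": 0, "z": 45, "ax": 0, "ay": 0, "az": 0},
  {"x": 0, "y": 0, "z": 50, "ax": 0, "ay": 0, "az": 0},
  {"x": -40, "y": 10, "z": 10, "ax": 0, "ay": 0, "az": 0},
  {"x": -50, "y": 12, "z": 0, "ax": 0, "ay": 0, "az": 0},
  {"x": -50, "y": 12, "z": 0, "ax": 0, "ay": 0, "az": 0},
  {"x": 0, "y": 0, "z": 0, "ax": 0, "ay": 0, "az": 0},
])

```text
time: 18.32
ee_pos: [362.4, 40.9, 220.9]
eef_rot: [3.141, -0.0, -0.236]
force: [0.0, 0.2, -0.6]
width: 0.2
```

```bash
python3 - <<'E'
from h import *
np.set_printoptions(precision=1,suppress=True)
p=np.load("p.npy")
b=snap("side","s4");a=snap("top","t4")
for k in("keeper","loop_bar","lever_tip"):
    P={}
    for c in("top","side"):
        r=finder.landmark_of(c,k)
        if r: P[c]=r[0]["pixel"]
    if len(P)==2:
        sp=lambda c,q:np.array(q)+(p[4:6] if c=="top" else p[6:8])
        X,e=tri(sp("side",P["side"]),sp("top",P["top"]));print(k,toM(X,p[:2],p[2]),e)
A=cv2.resize(a[215:305,170:280,::-1],None,fx=3.6,fy=3.6,interpolation=cv2.INTER_CUBIC)
B=cv2.resize(b[195:285,290:390,::-1],None,fx=4,fy=4,interpolation=cv2.INTER_CUBIC)
C=np.zeros((360,800,3),np.uint8);C[:A.shape[0],:A.shape[1]]=A;C[:,400:]=B
cv2.imwrite("pics/c4.png",C)
E
```

```text
keeper [  2.2 -16.4  95. ] 8.418901091214751
loop_bar [  5.4 -18.1  88.8] 3.248396996066858
lever_tip [  -2.8 -126.8   95.9] 5.928716990192279
```

View pics/c4.png

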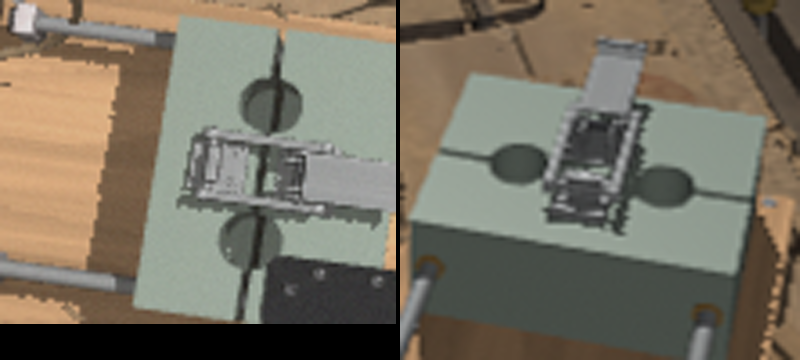

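```bash
python3 -c "
from rig import manip
print(manip.close_job())"
```

```text
the job is handed in; nothing more can be done
None
```

The mould is shut and latched, and I handed the job in at about 18 s of the 69 s allowed.

**Half:** I slid it in against about 5–6 N of friction until the push rose to about 12 N. That is roughly 6 N on the seal, at a gap of about 9 mm.

**Loop:** I gripped it across the straps and swung it down past the hook's lip, feeling no load on top of the hook. I then drew it back about 4 mm until the bar met the nose. The pull peaked at about 16 N along y (just over 18 N in all). After I let go, the networks put the bar 89 mm up, on the keeper's +y side.

**Lever:** I pressed it over with no more than about 6 N. Past dead centre the force dropped to zero, and a light touch, which read about 14 N, met a hard stop at 101 mm, the shut height.

**Last checks:** The final pictures show the lever flat, the loop round the keeper and the gap narrower, with the arm clear of the mould.
- **Networks:** In the last picture they were loose. They put the bar at y -18 and the keeper at y -16, with rays missing each other by 3–8 mm, so they do not prove which side the bar is on. The snap over centre and the narrower gap do agree with it being hooked.
- **Other things:** I moved nothing near the wax tin, the cup or the sanding block, but I did not measure them again at the end.

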